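# Close up the row of shoe-cream jars in the brass-railed rack

## Task

The four shoe-cream jars stand touching in a row partway along the brass-railed rack. With your fingertips behind the oxblood-red jar, the last one towards the rack's open end, push the whole row along gently as one train until the front jar is up against the end board and the jars still touch one another, so that the open end is free for the next jar. Push on the red jar only, do not grip, lift or tip any jar or let the row come apart, leave everything else on the cabinet where it is, and draw clear when done.

Things in the scene. Friction and masses are not known exactly. Their poses are not given: they have to be found in the camera images.
- rack: fixed oak shoe-cream rack, 422 mm long (its y), 80 mm wide (x), lane floor 12 mm above the marble; origin on the marble under the lane's middle. End board at its -y end, +y end open. Along each side a 6 mm brass rail at x = -32 and +32 mm, axis 20 mm above the lane floor: 58 mm clear, so 2 mm play each side of a jar. Row fully home: jar centres at y = -173, -119, -65, -11 mm
- rack_stop (a point): foot of the end board's inner face, mid-lane, on the lane floor: the rack's end stop, at y = -200 mm of the rack. The board is 80 mm wide and rises 50 mm above the lane floor. Axes as the rack's: +y points along the lane to the open end
- rack_mouth (a point): middle of the lane's open end, on the lane floor, at y = +210 mm of the rack; nothing closes the lane here. Jars slide along the lane by plain friction: the whole row takes up to about 8 N
- jar_head: glass shoe-cream jar, 54 mm in diameter, 52 mm tall, 0.10 to 0.20 kg, black screw lid with a disc in the colour of its cream on top; origin at the centre of its underside, z up. Cream-white; the front one of the row, nearest the end board, 60 to 120 mm short of it at the start. The row starts touching (gaps under 1 mm), order along the rack from the end board: head, 2, 3, tail
- jar_2: glass shoe-cream jar, 54 mm in diameter, 52 mm tall, 0.10 to 0.20 kg, black screw lid with a disc in the colour of its cream on top; origin at the centre of its underside, z up. Tan; second in the row
- jar_3: glass shoe-cream jar, 54 mm in diameter, 52 mm tall, 0.10 to 0.20 kg, black screw lid with a disc in the colour of its cream on top; origin at the centre of its underside, z up. Dark brown; third in the row
- jar_tail: glass shoe-cream jar, 54 mm in diameter, 52 mm tall, 0.10 to 0.20 kg, black screw lid with a disc in the colour of its cream on top; origin at the centre of its underside, z up. Oxblood red; last of the row, nearest the open end. The only jar to be pushed; behind it (+y of the rack) the lane is free. The lower 36 mm is the glass body, full 54 mm across
- jar_spare: glass shoe-cream jar, 54 mm in diameter, 52 mm tall, 0.10 to 0.20 kg, black screw lid with a disc in the colour of its cream on top; origin at the centre of its underside, z up. Navy blue; the next jar, waiting on the marble beside the rack; stays there
- votive: amber glass votive cup, 60 mm across, 62 mm tall, on the marble beside the rack, a bystander; origin at the centre of its underside
- polish_tin: round green and silver polish tin, 73 mm across, 27 mm tall, on the marble beside the rack, a bystander; origin at the centre of its underside
- clothes_brush: wooden clothes brush lying bristles down along the rack's far side, 185 mm (y) x 52 x 36 mm, a bystander; origin at the centre of its underside
- lint_roller: lint roller lying at the robot's right, blue handle, white roll, 235 mm long (x), 45 mm tall, a bystander; origin underneath, near the middle
- key_tray: blue ceramic key tray with two keys in it, 190 (x) x 120 x 22 mm, at the robot's left, a bystander; origin at the centre of its underside
- bead_bangle: silver-toned rigid bead bangle lying flat at the robot's right, 72 mm across, 9 mm tall, a bystander; origin at its centre, on the marble

How it is judged:
By the outcome, as a careful person would: the job done as asked, in the order asked, and still so for the second after the job is handed in, with the robot touching nothing.
It also fails if it takes over 35 s, if anything falls off the work surface, if the arm or the gripper's body presses on something with over 40 N, if the wrist force passes 120 N, or if a joint passes its speed limit or range.

## Robot

A 6-joint arm with a two-finger parallel gripper is mounted at the origin on the work surface. World frame = base frame: x ahead of the robot, y to its left, z up, the work surface at z = 0. Lengths are in m, angles in degrees, forces in N, time in s.
With the tool pointing down it reaches from about 0.3 to 0.75 m from the base axis. Payload 8.5 kg.
Tool frame: the origin (TCP) lies between the finger pads; the fingertips stand 17 mm ahead of it and the grasp point (between the pads) lies 2 mm behind it; z points along the fingers, y is the direction in which the jaws open and shut (so a half turn about z gives the same grasp; the last joint's range is limited). The gripper opens to 85 mm and grips with 20 to 120 N. Pads are 22 mm wide; open, the fingers measure 114 mm over their backs; the gripper's body (76 mm by 85 mm) begins 54 mm behind the grasp point. The pads swing forward as they close: fully open they stand 13 mm farther back than shut.
Start: joints at [-12.336, 21.807, 74.336, -0, 83.858, -12.336], TCP at [0.55, 0, 0.248] pointing down, gripper open.
Joint ranges: [-178.18, 178.18], [-50.72, 133.34], [12.68, 142.11], [-81.47, 261.47], [9.98, 163.14], [-165.26, 165.26]. Speed limits (degrees/s): [136.94, 136.94, 180, 180, 180, 180].

## Interface

Orientations are given as a 3x3 rotation matrix whose columns are the frame's x, y, z axes.
In Python, from rig import readout, eyes, env gives the robot as it stands.
- The arm moves only by the tool arm_command, never from a script. Its argument "rows" is text: rows parted by semicolons, each of 7 numbers parted by spaces: the closure, from 0 (fully open) to 1 (shut), then the shift along the tool's x, y, z in mm, then the turn, a rotation vector about the tool's x, y, z in degrees. In form: grip dx dy dz rx ry rz; .... A call has 1 to 5 rows; each row shifts and turns the commanded pose from where the row before left it, along the tool's axes as they then stand; what a row does not reach is not made up. A row lasts 1/12 s, in which the tool goes at most 41.7 mm and 7.16 degrees, less where a joint would pass 70% of its speed; a pose out of reach is approached as far as the arm can. A call with a gripper value outside its range is refused whole. The fingers move at their own pace and stop on an object; "squeeze" is the grip in N (left out, the last holds). Time passes only in rows, so rows that do not move let the fingers close. It gives the time, the measured TCP pose, the force and the opening at its end, in the units of the state.
- readout.observe(): the state, without advancing time (a new reading comes with each control period).
- eyes.get_image(name): name is "scene" or "side" or "wrist"; returns the picture (384x512x3 uint8, red, green, blue); there is no depth.
- eyes.camera_model(name): a dict with "mtx" (3x3 intrinsics, pixels), "view" (4x4, takes a point from world to camera coordinates). Camera axes: x right, y up, looking along -z (the intrinsics and any distortion apply to the point x, -y, -z); pixel columns grow to the right and rows downward; lengths in m; the calibration is good to about 2 mm. A picture is of the moment at which its call begins: read the wrist's pose just before it. camera_model takes no time and is no camera call; for the wrist camera it gives the pose at the moment of the call.
- env.close_job(): hands the job in, once; it reports no verdict.
The state is a dict: "time_s": time; "q": joint angles; "qvel": joint speeds; "joint_efforts": joint torques, N m; "position": TCP position; "tool_rot": TCP orientation; "ft_force": force on the tool from outside, world axes, zero at the start; "wrist_torque": the same for the moment, N m; "grip_width": finger opening in m.
Only numpy, scipy, OpenCV 4.12 (cv2) and the standard library are available. Lean on these libraries where they do the work, as an engineer would, in place of code of your own. Each camera call takes 0.05 s, during which the arm holds its last target. There are 200 camera calls.

## Working session

There is one attempt and no reset: what is moved stays moved. The work goes in short steps, Python scripts to look and compute and a tool call to move; the robot and the scene stay as the last step left them, time stands still between calls to the robot, and variables do not carry over. Pictures are saved under pics/ and viewed, about 8 in all and at most 12, crops included, and the job is handed in when it is done.

Besides the shell and the picture viewer there is one more tool, called as a command line: name --argument value ..., lists and objects as JSON in quotes. arm_command: Moves the arm, as the interface text tells. Its arguments: {"type":"object","properties":{"rows":{"type":"string"},"squeeze":{"type":"number"}},"required":["rows"]}

```bash
mkdir -p pics
cat > h.py <<'E'
import numpy as np, cv2
from rig import readout, eyes, env
def snap(n,f):
    im=eyes.get_image(n); cv2.imwrite('pics/'+f,im[:,:,::-1]); return im
def ray(n,u,v,z,m=None):
    m=m or eyes.camera_model(n); K=np.array(m['mtx']); V=np.array(m['view'])
    d=np.linalg.inv(K)@[u,v,1]; d=V[:3,:3].T@(d*[1,-1,-1]); c=-V[:3,:3].T@V[:3,3]
    return c+d*(z-c[2])/d[2]
def proj(n,p,m=None):
    m=m or eyes.camera_model(n); K=np.array(m['mtx']); V=np.array(m['view'])
    q=V[:3,:3]@p+V[:3,3]; q=K@(q*[1,-1,-1]); return q[:2]/q[2]
E
python3 - <<'E'
from h import *
a=snap('scene','a.png'); b=snap('side','b.png')
for n in('scene','side'):
    m=eyes.camera_model(n);V=np.array(m['view']);print(n,m.keys(),-V[:3,:3].T@V[:3,3])
o=readout.observe();print(o['time_s'],o['ft_force'],o['grip_width'],np.round(o['tool_rot'],3))
E
```

```text
scene dict_keys(['mtx', 'view']) [1.12385062 0.7301417  0.90878042]
side dict_keys(['mtx', 'view']) [ 0.39161092 -0.74601986  0.90341351]
0.1 [-0.73019487 -0.17977024  0.60615302] 0.08570901565961023 [[ 0.     1.    -0.001]
 [ 1.    -0.     0.   ]
 [ 0.    -0.001 -1.   ]]
```

View pics/a.png

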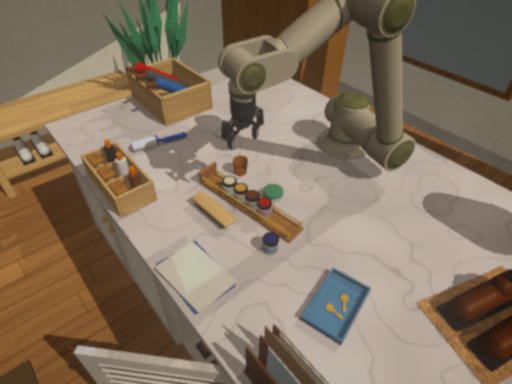

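View pics/b.png

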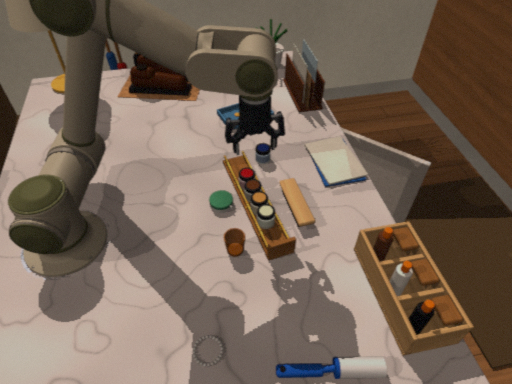

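The scene view shows the row on the rack from the cream jar (230,182) to the red one (265,203), with the open end near (298,235). The side view has red at (246,174) and cream at (267,212), with the end board near (280,248). Next I'll measure the lid discs and the rack in both views.

Run:
```python
from h import *
a=cv2.imread('pics/a.png');b=cv2.imread('pics/b.png')
A=cv2.resize(a[155:255,190:310],None,fx=6,fy=5.9,interpolation=cv2.INTER_CUBIC)
B=cv2.resize(b[135:265,205:325],None,fx=5,fy=4.6,interpolation=cv2.INTER_CUBIC)
cv2.imwrite('pics/a2.png',cv2.resize(a[155:255,190:310],None,fx=6,fy=6,interpolation=cv2.INTER_CUBIC));cv2.imwrite('pics/b2.png',cv2.resize(b[140:260,210:320],None,fx=5,fy=5,interpolation=cv2.INTER_CUBIC))
```

```text
(no output)
```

View pics/a2.png

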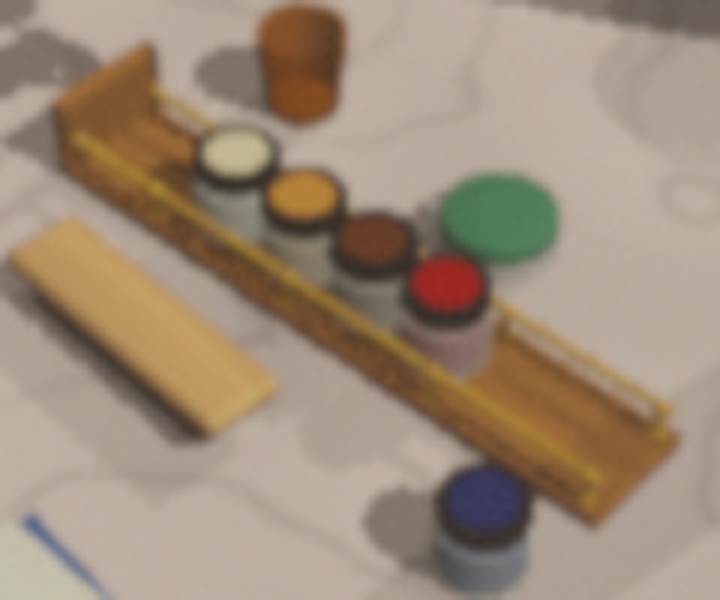

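View pics/b2.png

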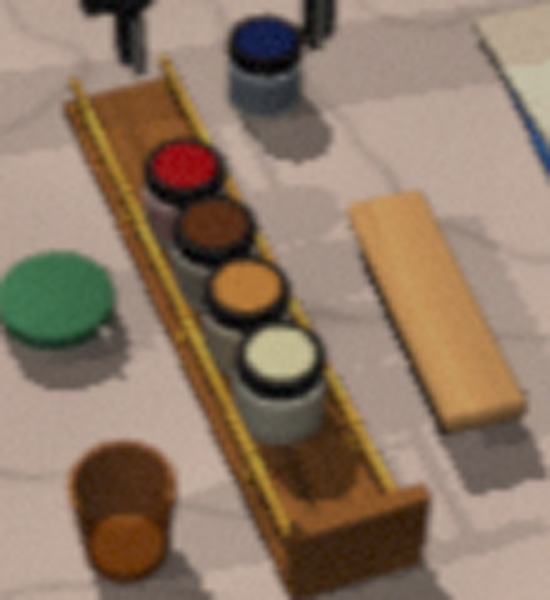

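```bash
cat >> h.py <<'E'
P=lambda n,U,V,z:ray(n,*(((U+.5)/6+189.5,(V+.5)/6+154.5) if n=='scene' else ((U+.5)/5+209.5,(V+.5)/5+139.5)),z)
E
python3 - <<'E'
from h import *
np.set_printoptions(precision=4,suppress=True)
for nm,a,b,z in [('cream',(237,153),(281,354),.064),('tan',(304,195),(247,287),.064),('brown',(375,241),(215,229),.064),('red',(448,284),(185,166),.064),('navy',(485,500),(265,42),.052),('railfar+end',(597,480),(167,62),.032),('railnear+end',(665,410),(78,82),.032),('brd top far',(60,108),(426,490),.062),('brd top near',(152,46),(290,535),.062),('mouth floor far',(598,522),(150,80),.006),('mouth near',(677,438),(68,105),.006)]:
    print(nm,P('scene',*a,z),P('side',*b,z))
C=np.array([(P('scene',*a,.064)+P('side',*b,.064))[:2]/2 for a,b in [((237,153),(281,354)),((304,195),(247,287)),((375,241),(215,229)),((448,284),(185,166))]])
d=C[3]-C[0];print(np.linalg.norm(np.diff(C,axis=0),axis=1),np.degrees(np.arctan2(-d[0],d[1])))
E
```

```text
cream [ 0.5722 -0.0523  0.064 ] [ 0.5696 -0.0563  0.064 ]
tan [0.5642 0.0011 0.064 ] [ 0.5618 -0.0023  0.064 ]
brown [0.5569 0.0563 0.064 ] [0.5532 0.0475 0.064 ]
red [0.5475 0.1081 0.064 ] [0.5461 0.1044 0.064 ]
navy [0.6265 0.2281 0.052 ] [0.6236 0.2216 0.052 ]
railfar+end [0.5605 0.2435 0.032 ] [0.5597 0.2382 0.032 ]
railnear+end [0.4979 0.2314 0.032 ] [0.4976 0.231  0.032 ]
brd top far [ 0.6289 -0.1539  0.062 ] [ 0.624  -0.1633  0.062 ]
brd top near [ 0.5514 -0.1678  0.062 ] [ 0.5464 -0.1766  0.062 ]
mouth floor far [0.5634 0.2502 0.006 ] [0.5497 0.2517 0.006 ]
mouth near [0.4889 0.2353 0.006 ] [0.4903 0.2384 0.006 ]
[0.0543 0.0531 0.0549] 8.523051990385962
```

Both views agree to within a few mm. The jar pitch is 54 mm, the rack yaw is about 8.6° and the red jar is near (0.547, 0.106). The push should be about 83 mm. I'll go above the lane behind the red jar.

arm_command --rows "1 37 -3 0 0 0 0;1 37 -3 0 0 0 0;1 37 -3 0 0 0 0;1 37 -3 0 0 0 0;1 36 -3 0 0 0 0" --squeeze 20

```text
time_s: 0.52
position: [0.5344, 0.1857, 0.248]
tool_rot: [[0.0, 1.0, -0.001], [1.0, -0.0, -0.0], [-0.0, -0.001, -1.0]]
ft_force: [-0.0, -0.1, -0.2]
grip_width: 0.0258
```

arm_command --rows "1 0 0 20 0 0 -4.3;1 0 0 30 0 0 -4.3;1 0 0 30 0 0 0;1 0 0 30 0 0 0;1 0 0 0 0 0 0"

```text
time_s: 0.93
position: [0.5323, 0.1837, 0.133]
tool_rot: [[-0.15, 0.989, -0.011], [0.989, 0.15, -0.001], [0.0, -0.011, -1.0]]
ft_force: [-0.9, 0.7, -1.2]
grip_width: 0.0001
```

```bash
cat > st.py <<'E'
from h import *
np.set_printoptions(precision=4,suppress=True)
o=readout.observe();p=np.array(o['position']);print(o['time_s'],p,o['ft_force'],o['grip_width']);print(np.array(o['tool_rot']))
e=np.array([-.1495,.9888]);x=np.array([.9888,.1495]);d=p[:2]-[.5468,.1063]
print('along',d@e,'lateral',d@x)
E
python3 - <<'E'
from st import *
m=eyes.camera_model('wrist');snap('wrist','w1.png')
print(proj('wrist',np.r_[p[:2],.02]),proj('wrist',np.array([.5468,.1063,.064])))
E
```

```text
0.9333 [0.5323 0.1837 0.133 ] [-0.879   0.6642 -1.1643] 0.00011291393958637823
[[-0.1496  0.9887 -0.0106]
 [ 0.9887  0.1496 -0.0013]
 [ 0.0003 -0.0107 -0.9999]]
along 0.07870019236512141 lateral -0.002794538336566952
[258.4782 189.5932] [261.5031 298.6416]
```

View pics/w1.png

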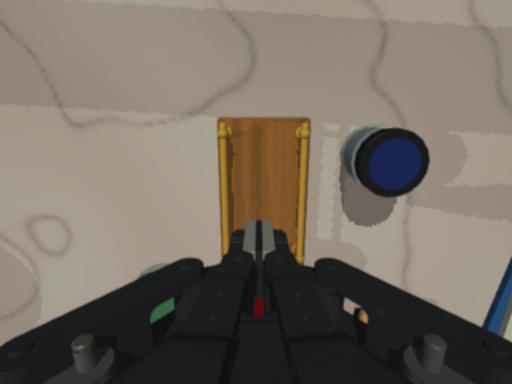

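The wrist view shows the rails nearly vertical in the image, at columns 225 and 304 (row 130) and 227 and 300 (row 240). The shut fingertips are at about (259,222), and the blue jar at (390,162) is well clear. Next is the lateral correction.

Run:
```python
from st import *
for r,l,rr in((130,224.5,304),(180,225.5,302.5),(240,227,300)):
    a=ray('wrist',l,r,.032)[:2];b=ray('wrist',rr,r,.032)[:2]; c=(a+b)/2
    print(a,b,np.linalg.norm(a-b),c,'lat of lane vs tcp',(c-p[:2])@x,'along',(c-p[:2])@e)
print(ray('wrist',265,118,.012))
```

```text
0.9833 [0.5337 0.1838 0.1362] [-0.1987 -0.7834  0.9317] -9.622713281951062e-05
[[-0.1495  0.9887 -0.0061]
 [ 0.9888  0.1495 -0.0007]
 [ 0.0002 -0.0061 -1.    ]]
along 0.07862741864196354 lateral -0.0013292763620052013
[0.4978 0.2314] [0.5601 0.2409] 0.06298665619935825 [0.529  0.2361] lat of lane vs tcp 0.0030972171066112626 along 0.052423463755593265
[0.5035 0.191 ] [0.5667 0.2007] 0.06386678178767605 [0.5351 0.1959] lat of lane vs tcp 0.003149767617717179 along 0.011676420666826434
[0.5114 0.1373] [0.5748 0.1471] 0.06416021947556284 [0.5431 0.1422] lat of lane vs tcp 0.0030446844145876287 along -0.042565975153061306
[0.5285 0.2449 0.012 ]
```

arm_command --rows "1 0 3 30 0 0 0;1 0 0 30 0 0 0;1 0 0 26 0 0 0;1 0 0 12 0 0 0;1 0 0 0 0 0 0"

```text
time_s: 1.4
position: [0.5379, 0.1843, 0.0396]
tool_rot: [[-0.149, 0.989, -0.002], [0.989, 0.149, -0.0], [0.0, -0.002, -1.0]]
ft_force: [-0.5, 0.1, 0.3]
grip_width: -0.0001
```

```bash
python3 st.py
```

```text
1.4 [0.5379 0.1843 0.0396] [-0.4801  0.1433  0.3032] -6.507313450535118e-05
[[-0.1493  0.9888 -0.0022]
 [ 0.9888  0.1493 -0.0003]
 [ 0.0001 -0.0022 -1.    ]]
along 0.07848353316731384 lateral 0.0028159217688774876
```

arm_command --rows "1 -10 -1 0 0 0 0;1 -9 0 0 0 0 0;1 -5 0 0 0 0 0;1 -3 0 0 0 0 0;1 -2 0 0 0 0 0"

```text
time_s: 1.82
position: [0.5418, 0.1549, 0.0413]
tool_rot: [[-0.149, 0.989, 0.002], [0.989, 0.149, 0.0], [-0.0, 0.002, -1.0]]
ft_force: [-0.1, 0.6, 0.1]
grip_width: 0.0002
```

arm_command --rows "1 -2 0 0 0 0 0;1 -2 0 0 0 0 0;1 -2 0 0 0 0 0;1 -2 0 0 0 0 0;1 -2 0 0 0 0 0"

```text
time_s: 2.23
position: [0.5428, 0.1457, 0.0403]
tool_rot: [[-0.15, 0.989, -0.0], [0.989, 0.15, 0.0], [0.0, -0.0, -1.0]]
ft_force: [-0.3, 0.4, 0.3]
grip_width: 0.0005
```

arm_command --rows "1 -2 0 0 0 0 0;1 -2 0 0 0 0 0;1 -2 0 0 0 0 0;1 -2 0 0 0 0 0;1 -2 0 0 0 0 0"

```text
time_s: 2.65
position: [0.5442, 0.1359, 0.0403]
tool_rot: [[-0.15, 0.989, -0.0], [0.989, 0.15, 0.0], [0.0, -0.0, -1.0]]
ft_force: [-1.3, 3.5, -0.1]
grip_width: -0.0004
```

```bash
python3 st.py
```

```text
2.65 [0.5442 0.1359 0.0403] [-1.3457  3.5054 -0.0623] -0.000395503164896759
[[-0.1497  0.9887 -0.0002]
 [ 0.9887  0.1497  0.0003]
 [ 0.0003 -0.0001 -1.    ]]
along 0.029659755728422648 lateral 0.0018828182288678523
```

Contact made, at about 3.7 N. I'll push the train on at an even pace.

arm_command --rows "1 -2.5 0 0 0 0 0;1 -2.5 0 0 0 0 0;1 -2.5 0 0 0 0 0;1 -2.5 0 0 0 0 0;1 -2.5 0 0 0 0 0"

```text
time_s: 3.07
position: [0.5462, 0.1232, 0.0403]
tool_rot: [[-0.149, 0.989, -0.0], [0.989, 0.149, 0.0], [0.0, -0.0, -1.0]]
ft_force: [-0.6, 1.9, -0.5]
grip_width: 0.0
```

arm_command --rows "1 -2.5 0 0 0 0 0;1 -2.5 0 0 0 0 0;1 -2.5 0 0 0 0 0;1 -2.5 0 0 0 0 0;1 -2.5 0 0 0 0 0"

```text
time_s: 3.48
position: [0.5481, 0.1109, 0.0403]
tool_rot: [[-0.149, 0.989, -0.0], [0.989, 0.149, 0.0], [0.0, -0.0, -1.0]]
ft_force: [-0.5, 2.7, 0.3]
grip_width: 0.0002
```

Run:
```python
from st import *
a=snap('side','s3.png')
cv2.imwrite('pics/s3c.png',cv2.resize(a[140:260,210:320,::-1],None,fx=5,fy=5,interpolation=cv2.INTER_CUBIC))
```

```text
3.4833 [0.5481 0.1109 0.0403] [-0.5205  2.7224  0.3058] 0.00017570391567468376
[[-0.1495  0.9888 -0.    ]
 [ 0.9888  0.1495  0.    ]
 [ 0.     -0.     -1.    ]]
along 0.004327698539804718 lateral 0.001925315270001093
```

View pics/s3c.png

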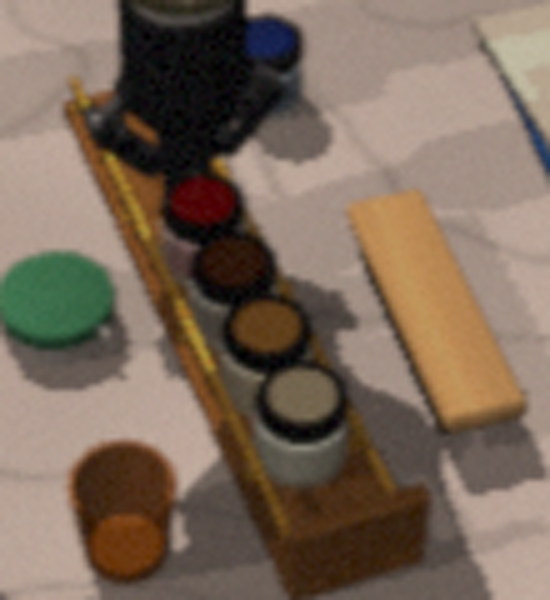

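The train moves as one and the jars still touch: red is at (202,202) in the crop and cream at (302,397). The bystanders haven't moved. Now the remaining distance.

Run:
```python
from st import *
mouth=np.array([.5285,.2449])
for U,V,U0,V0 in((202,202,185,166),(302,397,281,354)):
    c=P('side',U,V,.064)[:2];c0=P('side',U0,V0,.064)[:2];print(c,'moved',(c0-c)@e,'racky',(c-mouth)@e+.21)
```

```text
3.5333 [0.5482 0.1105 0.0403] [-0.4479  2.5103  0.1763] -0.00010032150038551586
[[-0.1493  0.9888  0.    ]
 [ 0.9888  0.1493 -0.0003]
 [-0.0003  0.     -1.    ]]
along 0.0039130672599056926 lateral 0.001960301429909186
[0.5501 0.0715] moved 0.03312063574794946 racky 0.03529269056723433
[ 0.5739 -0.0892] moved 0.03311592048517012 racky -0.12710487434649645
```

arm_command --rows "1 -2.5 0 0 0 0 0;1 -2.5 0 0 0 0 0;1 -2.5 0 0 0 0 0;1 -2.5 0 0 0 0 0;1 -2.5 0 0 0 0 0"

```text
time_s: 3.95
position: [0.5499, 0.0985, 0.0403]
tool_rot: [[-0.15, 0.989, -0.0], [0.989, 0.15, -0.0], [0.0, -0.0, -1.0]]
ft_force: [-0.4, 2.8, 0.6]
grip_width: 0.0
```

arm_command --rows "1 -2.5 0 0 0 0 0;1 -2.5 0 0 0 0 0;1 -2.5 0 0 0 0 0;1 -2.5 0 0 0 0 0;1 -2.5 0 0 0 0 0"

```text
time_s: 4.37
position: [0.5518, 0.0862, 0.0403]
tool_rot: [[-0.15, 0.989, 0.0], [0.989, 0.15, -0.0], [-0.0, 0.0, -1.0]]
ft_force: [0.8, 3.8, -0.4]
grip_width: -0.0001
```

arm_command --rows "1 -2.5 0 0 0 0 0;1 -2 0 0 0 0 0;1 -2 0 0 0 0 0;1 -1.5 0 0 0 0 0;1 -1 0 0 0 0 0"

```text
time_s: 4.78
position: [0.5531, 0.0773, 0.0403]
tool_rot: [[-0.149, 0.989, -0.0], [0.989, 0.149, 0.0], [0.0, -0.0, -1.0]]
ft_force: [-1.1, 3.5, -0.4]
grip_width: -0.0
```

arm_command --rows "1 -1 0 0 0 0 0;1 -1 0 0 0 0 0;1 -1 0 0 0 0 0"

```text
time_s: 5.03
position: [0.5535, 0.0745, 0.0403]
tool_rot: [[-0.15, 0.989, -0.0], [0.989, 0.15, 0.0], [0.0, -0.0, -1.0]]
ft_force: [0.1, 2.3, 0.5]
grip_width: 0.0001
```

arm_command --rows "1 -1 0 0 0 0 0;1 -1 0 0 0 0 0;1 -1 0 0 0 0 0"

```text
time_s: 5.28
position: [0.554, 0.0715, 0.0403]
tool_rot: [[-0.15, 0.989, -0.0], [0.989, 0.15, -0.0], [-0.0, -0.0, -1.0]]
ft_force: [-0.3, 3.8, -0.3]
grip_width: -0.0004
```

```bash
python3 st.py
```

```text
5.2833 [0.554  0.0715 0.0403] [-0.2562  3.7826 -0.3268] -0.00038518987047845416
[[-0.1496  0.9887 -0.    ]
 [ 0.9887  0.1496 -0.    ]
 [-0.     -0.     -1.    ]]
along -0.035486782765231956 lateral 0.0019418718540440412
```

arm_command --rows "1 -1 0 0 0 0 0;1 -1 0 0 0 0 0"

```text
time_s: 5.45
position: [0.5543, 0.0695, 0.0403]
tool_rot: [[-0.149, 0.989, -0.0], [0.989, 0.149, -0.0], [0.0, -0.0, -1.0]]
ft_force: [-1.0, 2.6, 0.2]
grip_width: -0.0002
```

arm_command --rows "1 -1 0 0 0 0 0;1 -1 0 0 0 0 0"

```text
time_s: 5.62
position: [0.5546, 0.0675, 0.0403]
tool_rot: [[-0.15, 0.989, -0.0], [0.989, 0.15, -0.0], [-0.0, -0.0, -1.0]]
ft_force: [-0.7, 3.4, -0.6]
grip_width: 0.0001
```

arm_command --rows "1 -1 0 0 0 0 0"

```text
time_s: 5.7
position: [0.5548, 0.0666, 0.0403]
tool_rot: [[-0.15, 0.989, -0.0], [0.989, 0.15, 0.0], [0.0, -0.0, -1.0]]
ft_force: [-0.2, 3.0, -0.4]
grip_width: -0.0002
```

arm_command --rows "1 -1 0 0 0 0 0"

```text
time_s: 5.78
position: [0.5549, 0.0656, 0.0403]
tool_rot: [[-0.15, 0.989, -0.0], [0.989, 0.15, 0.0], [0.0, -0.0, -1.0]]
ft_force: [-1.1, 4.1, -0.3]
grip_width: -0.0002
```

arm_command --rows "1 -1 0 0 0 0 0"

```text
time_s: 5.87
position: [0.5551, 0.0646, 0.0403]
tool_rot: [[-0.15, 0.989, 0.0], [0.989, 0.15, 0.0], [0.0, 0.0, -1.0]]
ft_force: [-0.9, 3.7, 0.0]
grip_width: -0.0002
```

Run:
```python
from st import *
a=snap('side','s4.png')
cv2.imwrite('pics/s4c.png',cv2.resize(a[140:260,210:320,::-1],None,fx=5,fy=5,interpolation=cv2.INTER_CUBIC))
```

```text
5.8667 [0.5551 0.0646 0.0403] [-0.8936  3.7262  0.0365] -0.0001967651711053922
[[-0.1495  0.9888  0.    ]
 [ 0.9888  0.1495  0.    ]
 [ 0.      0.     -1.    ]]
along -0.042504787094985834 lateral 0.0019362473227343834
```

View pics/s4c.png

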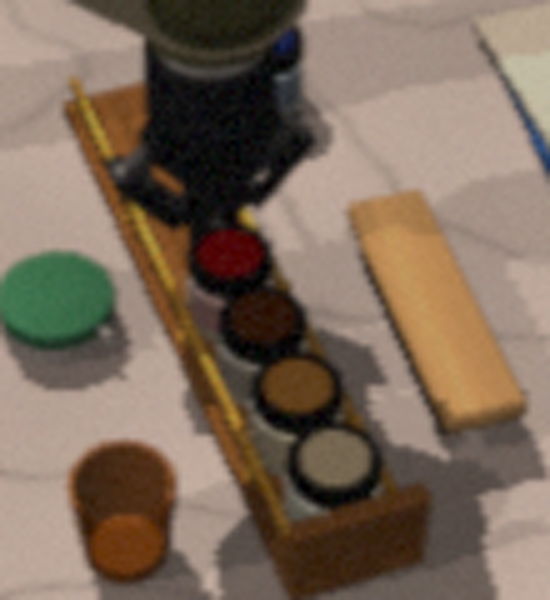

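Cream is at (336,460) in the crop, a few mm short of the board, and the train is intact. I'll creep on until the force rises.

arm_command --rows "1 -1 0 0 0 0 0"

```text
time_s: 6.0
position: [0.5552, 0.0637, 0.0403]
tool_rot: [[-0.15, 0.989, -0.0], [0.989, 0.15, 0.0], [0.0, -0.0, -1.0]]
ft_force: [-0.7, 3.6, 0.2]
grip_width: 0.0003
```

arm_command --rows "1 -1 0 0 0 0 0"

```text
time_s: 6.08
position: [0.5553, 0.0627, 0.0403]
tool_rot: [[-0.149, 0.989, -0.0], [0.989, 0.149, 0.0], [0.0, -0.0, -1.0]]
ft_force: [-1.2, 7.6, 0.7]
grip_width: -0.0001
```

arm_command --rows "1 -1 0 0 0 0 0"

```text
time_s: 6.17
position: [0.5552, 0.0625, 0.0403]
tool_rot: [[-0.149, 0.989, -0.001], [0.989, 0.149, 0.002], [0.002, -0.0, -1.0]]
ft_force: [-1.9, 14.5, 2.4]
grip_width: -0.0006
```

The force rose to 14.5 N and the motion stopped, so the row is against the board. Now back off along the lane, then up.

arm_command --rows "1 1 0 0 0 0 0;1 1 0 0 0 0 0;1 3 0 0 0 0 0;1 10 0 0 0 0 0;1 20 0 0 0 0 0"

```text
time_s: 6.58
position: [0.5507, 0.0956, 0.0404]
tool_rot: [[-0.147, 0.989, 0.001], [0.989, 0.147, -0.001], [-0.001, 0.001, -1.0]]
ft_force: [-0.2, 0.7, 0.0]
grip_width: 0.0002
```

arm_command --rows "1 20 0 0 0 0 0;1 5 0 -20 0 0 0;1 0 0 -40 0 0 0;1 0 0 -40 0 0 0;1 0 0 -40 0 0 0"

```text
time_s: 7.0
position: [0.546, 0.1217, 0.182]
tool_rot: [[-0.15, 0.989, -0.001], [0.989, 0.15, -0.0], [-0.0, -0.001, -1.0]]
ft_force: [0.3, -0.8, 0.0]
grip_width: -0.0
```

arm_command --rows "1 0 0 -20 0 0 0;1 0 0 0 0 0 0;1 0 0 0 0 0 0"

```text
time_s: 7.25
position: [0.5465, 0.1214, 0.2011]
tool_rot: [[-0.15, 0.989, 0.002], [0.989, 0.15, -0.0], [-0.001, 0.002, -1.0]]
ft_force: [-0.7, -0.0, -1.3]
grip_width: 0.0001
```

Run:
```python
from st import *
a=snap('side','s5.png');b=snap('scene','c5.png')
A=cv2.resize(a[140:260,210:320,::-1],None,fx=4,fy=4,interpolation=cv2.INTER_CUBIC)
B=cv2.resize(b[155:255,190:280,::-1],None,fx=4,fy=4,interpolation=cv2.INTER_CUBIC)
B=cv2.copyMakeBorder(B,0,80,0,0,cv2.BORDER_CONSTANT);cv2.imwrite('pics/s5c.png',np.hstack([A,B]))
```

```text
7.25 [0.5465 0.1214 0.2011] [-0.7403 -0.0009 -1.2889] 0.000100952510067928
[[-0.1498  0.9887  0.0022]
 [ 0.9887  0.1498 -0.0002]
 [-0.0006  0.0021 -1.    ]]
along 0.015001719722064202 lateral 0.0020098001684315313
```

View pics/s5c.png

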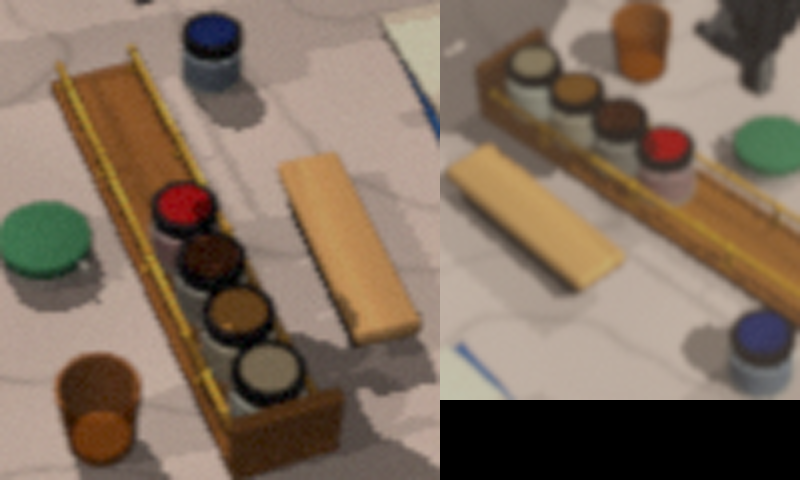

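Both views show the row upright and touching, with cream against the board and everything else where it was. In the side crop red is at (184,206) and cream at (269,370). One numeric check before closing.

Run:
```python
from h import *
e=np.array([-.1495,.9888]);mouth=np.array([.5285,.2449])
S=[(269,370),(239,311),(211,257),(184,206)];A=[(93,64),(137,90),(181,118),(226,146)]
for n,L,o in(('side',S,(210,140)),('scene',A,(190,155))):
    print(n,[round(float(((ray(n,(U+.5)/4-.5+o[0],(V+.5)/4-.5+o[1],.064)[:2]-mouth)@e+.21)*1000),1) for U,V in L])
env.close_job()
```

```text
side [-175.7, -121.1, -67.7, -14.0]
scene [-170.0, -115.2, -60.6, -7.6]
the job is handed in; nothing more can be done
```

The row is home against the end board, and I handed the job in at about 7.4 s. I put the shut fingertips in the lane behind the red jar and pushed the four jars about 80 mm as one train. The push took 2–4 N.

- **End contact:** the force rose to about 14.5 N and the motion stopped. I then backed off along the lane and raised the tool to z = 0.20 m.
- **Jar positions:** the last pictures put the jar centres at these rack y values, 2 to 4 mm to either side of home:

| | Head (mm) | 2 (mm) | 3 (mm) | Tail (mm) |
|---|---|---|---|---|
| Fully home | -173 | -119 | -65 | -11 |
| Side view | -176 | -121 | -68 | -14 |
| Scene view | -170 | -115 | -61 | -8 |

- **Spacing:** it measures 53–55 mm, so the jars are touching within what the pictures can resolve.
- **Disagreement:** the two views differ by about 6 mm along the lane. They already differed by 3–9 mm at the start, so I relied on the force stop for the end contact.
- **Bystanders:** by eye, the brush, tin, votive and spare jar are where they were. I did not check the lint roller, key tray or bangle in a last picture, but the arm did not go near them.

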